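# Swap the bottle on the reader and invert the next sample

### The arm

A 6-joint arm with a two-finger parallel gripper is mounted at the origin on the work surface. World frame = base frame: x ahead of the robot, y to its left, z up, the work surface at z = 0. Lengths are in mm, angles in rad, forces in N, time in s.
With the tool pointing down it reaches from about 300 to 775 mm from the base axis. Payload 14.6 kg.
Tool frame: the origin (TCP) lies at the very end of the fingers, on their centre line; the grasp point (between the pads) lies 19 mm behind it (manip.grip_depth is the distance from the TCP to the grasp point, in mm); z points along the fingers, y is the line along which they close (so a half turn about z gives the same grasp; the last joint's range is limited). The gripper opens to 94 mm and grips with 3 to 60 N. Pads are 16 mm wide; open, the fingers measure 119 mm over their backs; the gripper's body (75 mm by 177 mm) begins 78 mm behind the grasp point.
Start: joints at [1.255, 0.3, 1.521, -0, 1.321, -0.067], TCP at [135.43, 533.055, 180.046] pointing down, gripper open.
Joint ranges: [-3.03, 3.03], [-0.79, 2.21], [0.23, 2.52], [-1.04, 4.18], [0, 3.07], [-2.55, 2.55]. Speed limits (rad/s): [2.22, 2.22, 2.57, 3.14, 3.14, 3.14].

### API

Orientations are given as a unit quaternion [w, x, y, z].
In Python, from bench import get_obs, eyes, manip gives the robot as it stands.
- The arm moves only by the tool arm_command, never from a script. Its argument "deltas" is a list of rows, each a list of 3 entries, a list of its own where there are three numbers: the turn, a rotation vector about the tool's x, y, z in degrees, then the shift along the tool's x, y, z in m, then the opening, from 0 (shut) to 1 (fully open). A call has 1 to 12 rows; each row shifts and turns the commanded pose from where the row before left it, along the tool's axes as they then stand; what a row does not reach is not made up. A row lasts 1/10 s, in which the tool goes at most 50 mm and 8.59 degrees, less where a joint would pass 70% of its speed; a pose out of reach is approached as far as the arm can. A call is refused whole if a number of a shift passes 0.05 or a number of a turn 8.59, either way. A call with a gripper value outside its range is refused whole. The fingers move at their own pace and stop on an object; "squeeze" is the grip in N (left out, the last holds). Time passes only in rows, so rows that do not move let the fingers close. It gives the time, the measured TCP pose, the force, the opening and the grip force at its end, in the units of the state.
- get_obs(): the state, without advancing time (a new reading comes with each control period).
- eyes.grab_frame(name): name is "scene" or "side" or "wrist"; returns the picture (400x640x3 uint8, red, green, blue); there is no depth.
- eyes.camera_info(name): a dict with "fx", "fy", "cx", "cy" (pixels), "k1" (the pictures are not rectified: a ray, as slopes to the right and down, at radius r is drawn at 1 + k1 r^2 times it, then the intrinsics apply), "R" (3x3) and "t" (3): a world point X has camera coordinates R X + t. Camera axes: x right, y down, z forward; pixel columns grow to the right and rows downward; lengths in mm; the calibration is good to about 2 mm. A picture is of the moment at which its call begins: read the wrist's pose just before it. camera_info takes no time and is no camera call; for the wrist camera it gives the pose at the moment of the call.
- manip.finish_job(): hands the job in; it is judged then, once.
The state is a dict: "time_s": time; "joints": joint angles; "joint_velocities": joint speeds; "joint_efforts": joint torques, N m; "tool_pos": TCP position; "orientation": TCP orientation; "wrist_force": force on the tool from outside, world axes, zero at the start; "moment": the same for the moment, N m; "finger_gap": finger opening in mm; "grip_force": force on a finger pad.
Only numpy, scipy, OpenCV 4.12 (cv2) and the standard library are available. Lean on these libraries where they do the work, as an engineer would, in place of code of your own. Each camera call takes 0.05 s, during which the arm holds its last target. There are 200 camera calls.

### The job

Take the finished blue-capped bottle off the reader and stand it in the metal tray. Pick up the closed orange-capped sample bottle, turn it upside down in the gripper and keep it cap-down for a full second to mix it, then turn it back and stand it upright on the reader's white pad with its whole base on the pad. Let go of both, never let either bottle fall over, and leave the other bottles and the jugs standing where they are.

Things in the scene. Friction and masses are not known exactly. Their poses are not given: they have to be found in the camera images.
- sample_bottle: The orange-capped sample bottle: off-white plastic with an orange cap and an orange band; it stands on the counter in the middle of the work area. Closed, 140 mm tall: body 54 mm in diameter up to 98 mm, shoulder, 34 mm neck at 112 mm, cap 40 mm in diameter from 114 to 140 mm. About 0.22 kg, weight centred 65 mm up. Origin at the centre of the underside, z up through the cap.
- finished_bottle: The blue-capped finished bottle: the same bottle with a blue cap and band; it stands on the reader's pad at first. Closed, 140 mm tall: body 54 mm in diameter up to 98 mm, shoulder, 34 mm neck at 112 mm, cap 40 mm in diameter from 114 to 140 mm. About 0.22 kg, weight centred 65 mm up. Origin at the centre of the underside, z up through the cap.
- green_bottle: A bystander, to be left alone: the same bottle with a green cap and band, standing on the counter in front of or behind the sample bottle. Closed, 140 mm tall: body 54 mm in diameter up to 98 mm, shoulder, 34 mm neck at 112 mm, cap 40 mm in diameter from 114 to 140 mm. About 0.22 kg, weight centred 65 mm up. Origin at the centre of the underside, z up through the cap.
- white_bottle: A bystander, to be left alone: the same bottle with a white cap and band, standing in the +y half of the tray. Closed, 140 mm tall: body 54 mm in diameter up to 98 mm, shoulder, 34 mm neck at 112 mm, cap 40 mm in diameter from 114 to 140 mm. About 0.22 kg, weight centred 65 mm up. Origin at the centre of the underside, z up through the cap.
- reader: The reader, fixed to the counter: navy housing 180 (x) x 240 (y) x 44 mm high, origin at the centre of its underside. In the -y half of its top lies the white pad; on the +y part stands a grey console (x from -80 to 80 mm, y from 45 to 115 mm, top at 78 mm) with screen and keys.
- pad_center (a point): Centre of the top face of the reader's white pad: a plain flat disc 90 mm in diameter, standing 6 mm proud of the housing, its top 50 mm above the counter, 50 mm to the -y side of the reader's origin. Axes as the reader's.
- tray: A shallow aluminium tray, fixed to the counter: 140 (x) x 250 (y) x 24 mm high outside, walls and floor 4 mm, origin at the centre of its underside. The white-capped bottle stands in its +y half.
- tray_free_end (a point): A point on the tray's inner floor (4 mm above the counter) in the middle of its free -y half, 60 mm to the -y side of the tray's origin. Axes as the tray's.
- vacuum_jug: A bystander, to be left alone: steel vacuum jug, 228 mm tall, 120 mm in diameter at the foot narrowing to 70 mm at the top, with a handle reaching 94 mm from the axis on its +y side and a short spout on its -y side; at the far side, behind the bottles. Origin at the centre of its underside.
- glass_jug: A bystander, to be left alone: clear glass jug with a white lid, 188 mm tall, 96 mm in diameter, with a handle reaching 86 mm from the axis on its +y side; at the far side, behind the bottles. Origin at the centre of its underside.
Mind the look-alikes: they are no part of the job. Leave any yellow look-alike of the finished_bottle alone.

How it is judged (in metres and radians):
On the way:
1. the sample bottle is held cap-down in the fingers, turned at least 137 degrees from upright, for 0.8 s (angle between sample_bottle's own z axis and vertical above 2.4 rad and contact force between the fingers and sample_bottle above 1 N), for 0.8 s.
At the end, for the whole second after the job is handed in: The orange-capped bottle stands upright (within 7 degrees) and still on the pad, its axis within 18 mm of the pad's centre; the blue-capped bottle stands upright and still on the tray's floor; both are released; the other bottles and the jugs stand upright (angle between each of sample_bottle, finished_bottle, green_bottle, white_bottle, vacuum_jug, glass_jug's own z axis and vertical below 0.12 rad and horizontal distance between sample_bottle and pad_center below 0.018 m and z of sample_bottle in the frame of pad_center between -0.004 and 0.005 m and linear speed of each of sample_bottle, finished_bottle below 0.02 m/s and angular speed of each of sample_bottle, finished_bottle below 0.15 rad/s and z of finished_bottle in the frame of tray below 0.01 m and x of finished_bottle in the frame of tray between -0.046 and 0.046 m and y of finished_bottle in the frame of tray between -0.1 and 0.1 m); the robot touches nothing.
It fails at once if the green- or the white-capped bottle is shifted by more than 30 mm or tipped by more than 20 degrees (distance of any of green_bottle, white_bottle from where it was at the start of the episode above 0.03 m or angle between any of green_bottle, white_bottle's own z axis and vertical above 0.35 rad).
It fails at once if the vacuum jug or the glass jug is shifted by more than 30 mm or tipped by more than 20 degrees (distance of any of vacuum_jug, glass_jug from where it was at the start of the episode above 0.03 m or angle between any of vacuum_jug, glass_jug's own z axis and vertical above 0.35 rad).
It fails at once if the sample bottle, out of the fingers, tips by more than 35 degrees (angle between sample_bottle's own z axis and vertical above 0.6 rad and contact force between the fingers and sample_bottle below 0.01 N).
It fails at once if the finished bottle, out of the fingers, tips by more than 35 degrees (angle between finished_bottle's own z axis and vertical above 0.6 rad and contact force between the fingers and finished_bottle below 0.01 N).
It also fails if it takes over 72 s, if anything falls off the work surface, if the arm or the gripper's body presses on something with over 40 N, if the wrist force passes 120 N, or if a joint passes its speed limit or range.

## Working session

There is one attempt and no reset: what is moved stays moved. The work goes in short steps, Python scripts to look and compute and a tool call to move; the robot and the scene stay as the last step left them, time stands still between calls to the robot, and variables do not carry over. Pictures are saved under pics/ and viewed, at most 12 in all, crops included, and the job is handed in when it is done.

Besides the shell and the picture viewer there is one more tool, called after "Request:" by a JSON object that holds its "name" and its "arguments". arm_command: Moves the arm, as the interface text tells. Its arguments: {"type":"object","properties":{"deltas":{"type":"array","items":{"type":"array"}},"squeeze":{"type":"number"}},"required":["deltas"]}

```bash
mkdir -p pics; cat > h.py <<'E'
import numpy as np, cv2
from bench import get_obs, eyes, manip
def cam(n):
    c=eyes.camera_info(n); return c
def ray(c,u,v):
    K=np.array([[c['fx'],0,c['cx']],[0,c['fy'],c['cy']],[0,0,1.]])
    x=(u-c['cx'])/c['fx'];y=(v-c['cy'])/c['fy'];a,b=x,y
    for _ in range(30):
        s=1+c['k1']*(a*a+b*b);a,b=x/s,y/s
    R=np.array(c['R']);t=np.array(c['t'])
    d=R.T@np.array([a,b,1.]);return -R.T@t,d/np.linalg.norm(d)
def tri(obs):
    A=np.zeros((3,3));B=np.zeros(3);L=[]
    for c,u,v in obs:
        o,d=ray(c,u,v);P=np.eye(3)-np.outer(d,d);A+=P;B+=P@o;L.append((o,P))
    X=np.linalg.solve(A,B);return X,[np.linalg.norm(P@(X-o)) for o,P in L]
def onz(c,u,v,z):
    o,d=ray(c,u,v);return o+d*(z-o[2])/d[2]
def proj(c,X):
    p=np.array(c['R'])@np.array(X,float)+np.array(c['t']);a,b=p[0]/p[2],p[1]/p[2];s=1+c['k1']*(a*a+b*b)
    return c['fx']*a*s+c['cx'],c['fy']*b*s+c['cy']
E
python3 - <<'E'
from h import *
for n in ('scene','side','wrist'):
    f=eyes.grab_frame(n);cv2.imwrite(f'pics/{n}0.png',f[:,:,::-1]); c=cam(n);print(n,c['fx'],c['k1'],-np.array(c['R']).T@np.array(c['t']))
E
```

```text
scene 378.04352590868666 -0.03421320799045677 [1160.92543503  -65.13218703  667.12336761]
side 457.99707463570394 -0.02059631295565526 [ -97.75002489 -703.66068741  780.01185162]
wrist 344.4234482654811 0.011543513188506474 [ 60.41452292 551.62595423 383.29204839]
```

View pics/scene0.png

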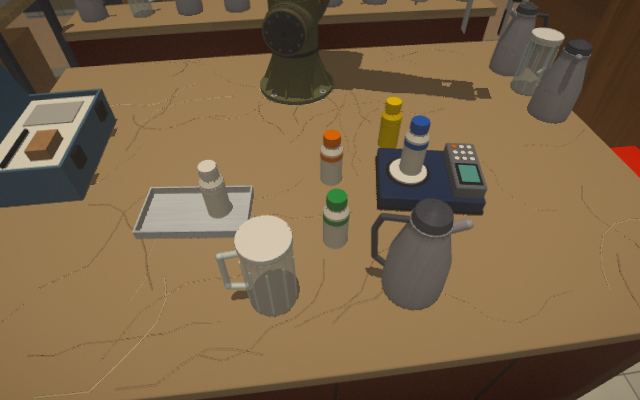

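View pics/side0.png

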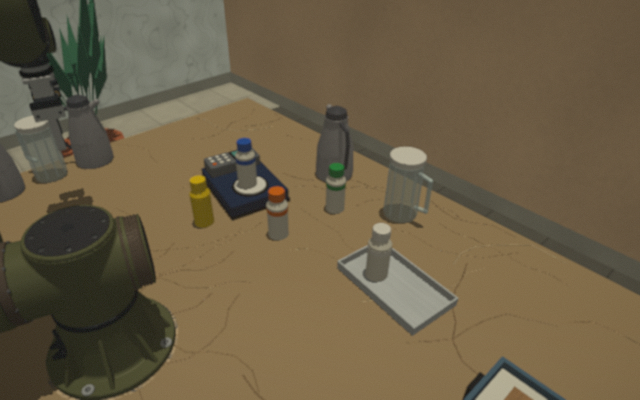

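Candidates for the blue-capped bottle are the blue cap at scene (420,125) / side (244,145) and the yellow look-alike at scene (393,100) / side (198,185). For the orange-capped one they are the orange cap at scene (332,138) / side (277,193) and the green one at (337,198) / (336,172). I choose by cap colour and check in close crops.

```bash
python3 - <<'E'
from h import *
def crop(n,x0,y0,x1,y1,k,o):
    f=cv2.imread(f'pics/{n}0.png')[y0:y1,x0:x1];f=cv2.resize(f,None,fx=k,fy=k,interpolation=cv2.INTER_CUBIC)
    for x in range(-(-x0//20)*20,x1,20):
        cv2.putText(f,str(x),((x-x0)*k,8),0,.35,(255,255,255),1);f[::4,(x-x0)*k]=(0,255,255)
    for y in range(-(-y0//20)*20,y1,20):
        cv2.putText(f,str(y),(0,(y-y0)*k),0,.35,(255,255,255),1);f[(y-y0)*k,::4]=(0,255,255)
    cv2.imwrite(f'pics/{o}.png',f)
crop('scene',310,85,500,230,4,'sc1')
crop('side',185,130,365,255,4,'si1')
E
```

```text
(no output)
```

View pics/sc1.png

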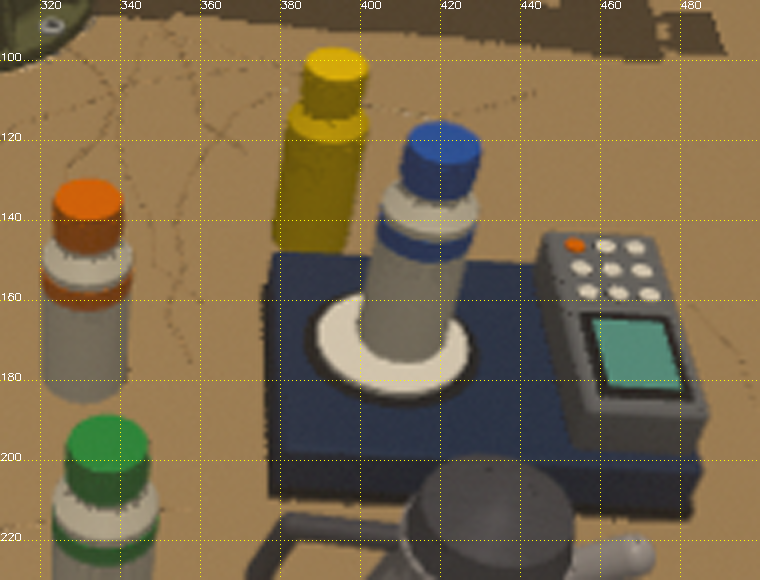

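View pics/si1.png

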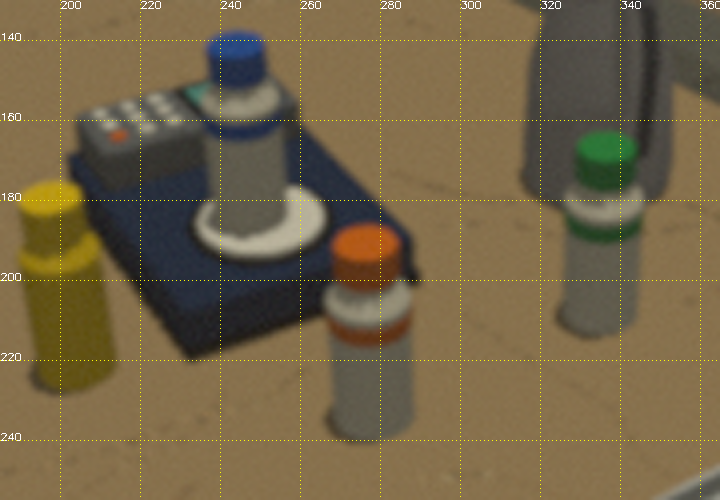

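```bash
python3 - <<'E'
from h import *
s,d=cam('scene'),cam('side')
for n,a,b in [('orange',(332,134.7),(276.5,190.7)),('blue',(421,120.5),(244,141.2)),('yellow',(394.2,101),(197.7,179.2)),('green',(336.7,195.7),(336.7,166.7)),('white',(207.5,167),(381,231)),('pad',(407.7,170.7),(250,185)),('keyorange',(454,146),(214.5,163.5))]:
    X,r=tri([(s,*a),(d,*b)]);print(n,X.round(1),np.round(r,1))
for n,p in [('LB',(378,148.2)),('LF',(377.5,198)),('RF',(483,202))]: print(n,onz(s,*p,44).round(1))
for p in [(148,188),(254,187),(253,231),(138,232)]: print('tray s',onz(s,*p,24).round(1))
for p in [(338,265),(413,327),(457,297)]: print('tray d',onz(d,*p,24).round(1))
print('jugs',onz(s,264,240,188),onz(s,433,215,228), onz(d,408,157,188),onz(d,336,112,228))
o=get_obs();print(o['tool_pos'],o['orientation'],o['finger_gap'],o['time_s'])
import cv2
w=cam('wrist');print(np.round(w['R'],3),w['t'])
E
```

```text
orange [472.3  48.5 136.7] [0.9 0.9]
blue [512.4 235.8 186.6] [1.2 1.2]
yellow [354.5 225.8 136.9] [1. 1.]
green [664.1  29.1 136.7] [1. 1.]
white [ 545.7 -227.9  135.2] [1.3 1.3]
pad [515.7 230.1  44.1] [0.4 0.4]
keyorange [478.1 352.5  77.5] [0.8 0.8]
LB [422.3 178.8  44. ]
LF [595.1 137.   44. ]
RF [637.1 369.3  44. ]
tray s [ 474.2 -399.7   24. ]
tray s [ 503.8 -142.9   24. ]
tray s [ 639.1 -145.9   24. ]
tray s [ 611.  -396.5   24. ]
tray d [ 484.4 -162.    24. ]
tray d [ 468.9 -394.8   24. ]
tray d [ 606.5 -409.5   24. ]
jugs [ 792.52878827 -108.11837489  188.        ] [807.88027825 153.41636435 228.        ] [ 772.48889004 -119.2668875   188.        ] [764.11892339 135.63743898 228.        ]
[135.35772848 532.83877623 179.6099925 ] [-9.14280548e-05  1.24091470e-01  9.92270680e-01 -4.43424684e-04] 93.78067182164132 0.15
[[ 0.248  0.969 -0.   ]
 [ 0.934 -0.239  0.267]
 [ 0.259 -0.066 -0.964]] [-549.30226386  -27.26097628  390.35594579]
```

Pictures: scene and side show the blue-capped bottle on the white pad, cap top at scene (421,120.5) / side (244,141). The orange-capped one is at (332,135) / (276.5,191), with yellow and green look-alikes apart from both. The pad is near (515,231) and the tray's free end near (550,-331). Measured heights are 137 and 187 mm, against 140 and 190 expected. I lift and move above the blue bottle.

Request:
{"name": "arm_command", "arguments": {"deltas": [[[0,0,-7.1],[0,0,-0.025],1],[[0,0,-7.1],[0,0,-0.025],1],[[0,0,0],[-0.02,-0.015,0],1],[[0,0,0],[-0.03,-0.025,0],1],[[0,0,0],[-0.035,-0.027,0],1],[[0,0,0],[-0.035,-0.027,0],1],[[0,0,0],[-0.035,-0.027,0],1],[[0,0,0],[-0.035,-0.027,0],1],[[0,0,0],[-0.035,-0.027,0],1],[[0,0,0],[-0.035,-0.027,0],1],[[0,0,0],[-0.035,-0.027,0],1],[[0,0,0],[-0.03,-0.025,0],1]]}}

```text
time_s: 1.35
tool_pos: [461.6, 277.1, 229.8]
orientation: [-0.0, 0.001, 1.0, -0.0]
wrist_force: [-0.4, 0.9, -0.3]
finger_gap: 93.7
grip_force: 0.0
```

Request:
{"name": "arm_command", "arguments": {"deltas": [[[0,0,0],[-0.02,-0.02,0],1],[[0,0,0],[0,0,0],1],[[0,0,0],[0,0,0],1]]}}

```text
time_s: 1.65
tool_pos: [480.1, 258.6, 229.7]
orientation: [-0.0, 0.001, 1.0, -0.0]
wrist_force: [-0.4, 0.6, -0.1]
finger_gap: 94.0
grip_force: 0.0
```

```bash
python3 - <<'E'
from h import *
o=get_obs();print(o['tool_pos'],o['orientation'],o['joints'],o['time_s'])
w=cam('wrist');f=eyes.grab_frame('wrist');cv2.imwrite('pics/w1.png',f[:,:,::-1])
print(-np.array(w['R']).T@w['t'])
print([np.round(proj(w,p)) for p in [(512.5,236,190),(515,231,50)]])
E
```

```text
[480.06006725 258.57775232 229.69524855] [-3.65074732e-04  9.90301186e-04  9.99999440e-01 -7.76375815e-05] [ 4.26815712e-01  2.56272408e-01  1.46109203e+00  1.63373996e-04
  1.42495699e+00 -1.14202381e+00] 1.65
[402.81553795 258.23760142 433.42420904]
[array([295., 252.]), array([300., 204.])]
```

View pics/w1.png

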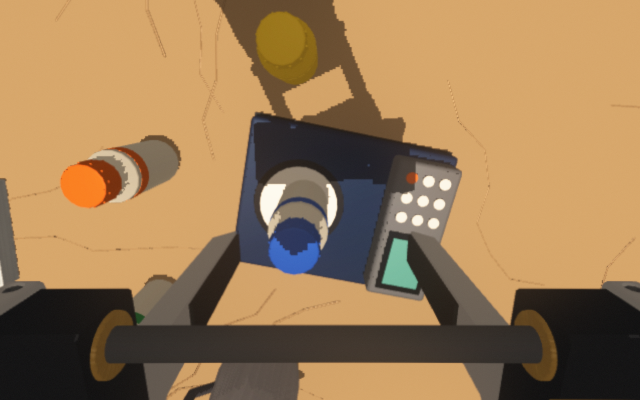

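Wrist picture: blue cap centre (295,248), orange cap (84,187), pad (299,203), close to predictions.

```bash
python3 - <<'E'
from h import *
s,d,w=cam('scene'),cam('side'),cam('wrist')
for n,a,b,c in [('orange',(332,134.7),(276.5,190.7),(84,187)),('blue',(421,120.5),(244,141.2),(295,248)),('pad',(407.7,170.7),(250,185),(299,203))]:
    X,r=tri([(s,*a),(d,*b),(w,*c)]);print(n,X.round(1),np.round(r,1),onz(w,*c,X[2]).round(1))
def lsq_info():pass
E
```

```text
orange [472.7  48.4 137. ] [1.  1.  0.5] [473.2  48.1 137. ]
blue [511.6 236.2 186. ] [1.1 1.6 1.1] [510.5 236.7 186. ]
pad [515.6 230.1  44. ] [0.4 0.4 0.2] [515.3 230.1  44. ]
```

Request:
{"name": "arm_command", "arguments": {"deltas": [[[0,0,0],[-0.0165,-0.0115,0],1],[[0,0,0],[-0.015,-0.011,0],1],[[0,0,0],[0,0,0.02],1],[[0,0,0],[0,0,0.025],1],[[0,0,0],[0,0,0.025],1],[[0,0,0],[0,0,0.025],1],[[0,0,0],[0,0,0.015],1],[[0,0,0],[0,0,0.01],1],[[0,0,0],[0,0,0],1],[[0,0,0],[0,0,0],0.3],[[0,0,0],[0,0,0],0.3],[[0,0,0],[0,0,0],0.3]], "squeeze": 25}}

```text
time_s: 2.9
tool_pos: [512.0, 236.4, 110.8]
orientation: [0.001, 0.0, 1.0, 0.0]
wrist_force: [0.2, 0.3, 0.4]
finger_gap: 73.6
grip_force: 0.0
```

Request:
{"name": "arm_command", "arguments": {"deltas": [[[0,0,0],[0,0,0],0.3],[[0,0,0],[0,0,0],0.3],[[0,0,0],[0,0,0],0.3],[[0,0,0],[0,0,0],0.3]]}}

```text
time_s: 3.3
tool_pos: [511.7, 236.2, 110.2]
orientation: [0.0, 0.001, 1.0, 0.0]
wrist_force: [-0.7, 0.2, 1.6]
finger_gap: 53.2
grip_force: 25.0
```

Request:
{"name": "arm_command", "arguments": {"deltas": [[[0,0,0],[0,0,-0.015],0.3],[[0,0,0],[0,0,-0.025],0.3],[[0,0,0],[0,0,-0.03],0.3],[[0,0,0],[0,0,-0.03],0.3],[[0,0,0],[0,0,-0.02],0.3],[[0,0,0],[-0.001,-0.017,0],0.3],[[0,0,0],[-0.002,-0.025,0],0.3],[[0,0,0],[-0.003,-0.035,0],0.3],[[0,0,0],[-0.003,-0.035,0],0.3],[[0,0,0],[-0.003,-0.035,0],0.3],[[0,0,0],[-0.003,-0.035,0],0.3],[[0,0,0],[-0.003,-0.035,0],0.3]]}}

```text
time_s: 4.5
tool_pos: [528.7, 16.9, 228.6]
orientation: [-0.001, 0.001, 1.0, -0.0]
wrist_force: [0.1, -0.7, -1.3]
finger_gap: 53.0
grip_force: 25.0
```

Request:
{"name": "arm_command", "arguments": {"deltas": [[[0,0,0],[-0.003,-0.04,0],0.3],[[0,0,0],[-0.003,-0.04,0],0.3],[[0,0,0],[-0.003,-0.04,0],0.3],[[0,0,0],[-0.003,-0.04,0],0.3],[[0,0,0],[-0.003,-0.04,0],0.3],[[0,0,0],[-0.002,-0.04,0],0.3],[[0,0,0],[-0.002,-0.04,0],0.3],[[0,0,0],[-0.002,-0.03,0],0.3],[[0,0,0],[-0.002,-0.025,0],0.3],[[0,0,0],[0,-0.015,0],0.3],[[0,0,0],[0,0,0],0.3],[[0,0,0],[0,0,0],0.3]]}}

```text
time_s: 5.7
tool_pos: [551.8, -330.3, 229.5]
orientation: [-0.0, 0.0, 1.0, 0.0]
wrist_force: [0.3, -0.0, -2.2]
finger_gap: 53.1
grip_force: 25.0
```

```bash
python3 - <<'E'
from h import *
o=get_obs();print(o['tool_pos'],o['orientation'],o['joints'],o['time_s'],o['grip_force'])
w=cam('wrist');f=eyes.grab_frame('wrist');cv2.imwrite('pics/w2.png',f[:,:,::-1])
E
```

```text
[ 551.83153923 -330.2551479   229.46605011] [-3.43650901e-04  4.69709986e-04  9.99999765e-01  3.61818269e-04] [-5.96334729e-01  4.87114368e-01  1.15021081e+00  2.13655424e-04
  1.50524246e+00 -2.16620574e+00] 5.7 24.996583729516715
```

View pics/w2.png

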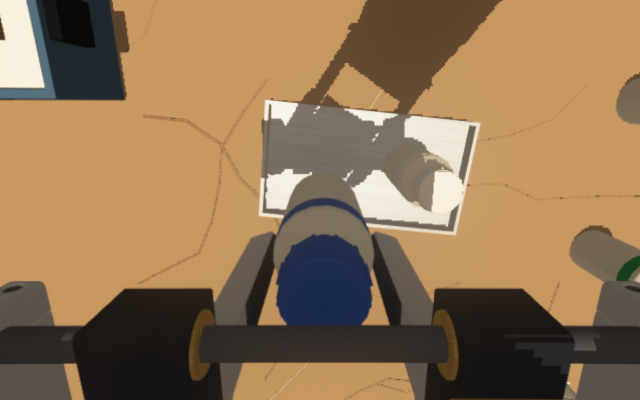

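Wrist picture: tray corners are at (266,100), (480,123), (456,234) and (260,216). The white cap is at (446,192), and the held blue bottle is over the free half.

```bash
python3 - <<'E'
from h import *
w,s=cam('wrist'),cam('scene')
C=np.array([onz(w,*p,20)[:2] for p in [(266,100),(480,123),(456,234),(260,216)]]);print(C.round(1),C.mean(0))
y=(C[1]+C[2]-C[0]-C[3]);y/=np.linalg.norm(y);print(y,C.mean(0)-60*y, C.mean(0)-65*y, onz(w,446,192,137))
E
```

```text
[[ 471.  -396. ]
 [ 497.5 -146.4]
 [ 636.4 -160.3]
 [ 611.7 -410.1]] [ 554.11798771 -278.20290304]
[0.10199968 0.99478443] [ 547.99800716 -337.88996896] [ 547.48800878 -342.86389112] [ 550.80293988 -221.31947219  137.        ]
```

Request:
{"name": "arm_command", "arguments": {"deltas": [[[0,0,0],[0.004,-0.008,0.015],0.3],[[0,0,0],[0,0,0.025],0.3],[[0,0,0],[0,0,0.03],0.3],[[0,0,0],[0,0,0.03],0.3],[[0,0,0],[0,0,0.03],0.3],[[0,0,0],[0,0,0.02],0.3],[[0,0,0],[0,0,0.01],0.3],[[0,0,0],[0,0,0.003],0.3],[[0,0,0],[0,0,0],0.3],[[0,0,0],[0,0,0.001],0.3],[[0,0,0],[0,0,0],0.3],[[0,0,0],[0,0,0],0.3]]}}

```text
time_s: 6.95
tool_pos: [548.3, -339.0, 66.7]
orientation: [0.0, 0.0, 1.0, -0.0]
wrist_force: [0.5, -1.1, -2.0]
finger_gap: 53.1
grip_force: 25.0
```

Request:
{"name": "arm_command", "arguments": {"deltas": [[[0,0,0],[0,0,0.001],0.3],[[0,0,0],[0,0,0.001],0.3],[[0,0,0],[0,0,0],0.3],[[0,0,0],[0,0,0],0.3]]}}

```text
time_s: 7.35
tool_pos: [548.2, -338.9, 64.3]
orientation: [0.0, 0.0, 1.0, -0.0]
wrist_force: [-0.1, 0.9, 1.2]
finger_gap: 53.2
grip_force: 25.0
```

Request:
{"name": "arm_command", "arguments": {"deltas": [[[0,0,0],[0,0,0.0005],0.3],[[0,0,0],[0,0,0],0.3],[[0,0,0],[0,0,0],0.3]]}}

```text
time_s: 7.65
tool_pos: [548.4, -339.0, 64.2]
orientation: [0.0, 0.0, 1.0, -0.0]
wrist_force: [-1.2, 0.7, 5.8]
finger_gap: 52.8
grip_force: 25.0
```

Request:
{"name": "arm_command", "arguments": {"deltas": [[[0,0,0],[0,0,0],1],[[0,0,0],[0,0,0],1],[[0,0,0],[0,0,0],1],[[0,0,0],[0,0,0],1],[[0,0,0],[0,0,-0.015],1],[[0,0,0],[0,0,-0.03],1],[[0,0,0],[0,0,-0.04],1],[[0,0,0],[0,0,-0.04],1],[[0,0,0],[0,0,-0.04],1],[[0,0,0],[0,0,-0.015],1],[[0,0,0],[0,0,0],1]]}}

```text
time_s: 8.75
tool_pos: [548.7, -339.2, 247.4]
orientation: [0.002, 0.0, 1.0, -0.002]
wrist_force: [0.0, 0.3, -0.8]
finger_gap: 94.0
grip_force: 0.0
```

```bash
python3 - <<'E'
from h import *
from scipy.optimize import least_squares
o=get_obs();print(o['tool_pos'],o['joints'],o['time_s'])
# planar data: (q2,q3,q5, r, z)
D=[([1.255,.3,1.521,0,1.321],(135.43,533.055,180.046)),([.426815712,.256272408,1.46109203,0,1.42495699],(480.06006725,258.57775232,229.69524855)),([-.596334729,.487114368,1.15021081,0,1.50524246],(551.83153923,-330.2551479,229.46605011)),(o['joints'],o['tool_pos'])]
for q,p in D:
    print(np.round(q[:5],3),round(np.hypot(p[0],p[1]),2),round(p[2],2), np.arctan2(p[1],p[0])-q[0])
f=eyes.grab_frame('wrist');cv2.imwrite('pics/w3.png',f[:,:,::-1])
E
```

```text
[ 548.67504319 -339.20241596  247.38072603] [-6.10480080e-01  4.81066023e-01  1.11869524e+00  2.28638989e-06
  1.53640827e+00 -2.18038881e+00] 8.75
[1.255 0.3   1.521 0.    1.321] 549.99 180.05 0.06699654584668746
[0.427 0.256 1.461 0.    1.425] 545.27 229.7 0.06726108519982676
[-0.596  0.487  1.15   0.     1.505] 643.11 229.47 0.05704028549795259
[-0.61   0.481  1.119  0.     1.536] 645.06 247.38 0.056770433664345976
```

```bash
python3 - <<'E'
import numpy as np
D=np.array([[.3,1.521,549.99,180.05],[.256272408,1.46109203,545.27,229.695],[.487114368,1.15021081,643.11,229.466],[.481066,1.118695,645.06,247.38]])
A=[];b=[]
for q2,q3,r,z in D:
    s=q2+q3
    A+= [[1,0,np.sin(q2),np.sin(s)],[0,1,np.cos(q2),np.cos(s)]];b+=[np.sqrt(r*r-36.8**2),z]
x,res,rk,sv=np.linalg.lstsq(np.array(A),np.array(b),rcond=None);print(x,np.array(A)@x-b,sv)
E
```

```text
[ -24.39451642 -142.87536129  455.20319541  455.77422311] [ 2.95208752 -0.9034269  -2.1505331   1.20355673  1.38570763 -0.38387993
 -2.18726204  0.0837501 ] [2.99861807 2.64020858 0.16095821 0.10807758]
```

View pics/w3.png

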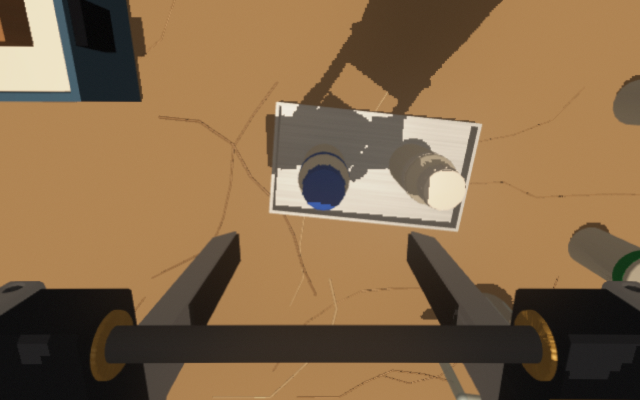

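Wrist picture: the blue bottle stands upright in the tray's free half, cap at (324,185), white cap at (446,188). Next I learn the wrist's geometry with a test tilt at a free spot.

Request:
{"name": "arm_command", "arguments": {"deltas": [[[0,0,0],[0.01,0.02,-0.015],1],[[0,0,0],[0.02,0.035,-0.015],1],[[0,0,0],[0.02,0.035,-0.015],1],[[0,0,0],[0.02,0.035,-0.01],1],[[0,0,0],[0.02,0.035,0],1],[[0,0,0],[0.02,0.035,0],1],[[0,0,0],[0.02,0.035,0],1],[[0,0,0],[0.019,0.029,0],1],[[-8,0,0],[0,0,0],1],[[-8,0,0],[0,0,0],1],[[0,0,0],[0,0,0],1],[[0,0,0],[0,0,0],1]]}}

```text
time_s: 10.0
tool_pos: [399.0, -80.2, 297.4]
orientation: [-0.001, 0.002, 0.99, 0.139]
wrist_force: [-0.8, 0.7, 1.0]
finger_gap: 93.8
grip_force: 0.0
```

```bash
python3 - <<'E'
from h import *
o=get_obs();print(o['tool_pos'],o['orientation'],o['joints'],o['time_s'])
E
```

```text
[398.97794036 -80.2471421  297.42628863] [-9.45793517e-04  1.58052394e-03  9.90342956e-01  1.38626974e-01] [-0.46937804 -0.03690024  1.65727845  0.24749344  1.64854474 -2.03347209] 10.0
```

```bash
cat > kin.py <<'E'
import numpy as np
from scipy.optimize import least_squares
from scipy.spatial.transform import Rotation as Ro
D=[([1.255,.3,1.521,0,1.321,-.067],(135.43,533.055,180.046)),
([.426815712,.256272408,1.46109203,0,1.42495699,-1.14202381],(480.06006725,258.57775232,229.69524855)),
([-.596334729,.487114368,1.15021081,0,1.50524246,-2.16620574],(551.83153923,-330.2551479,229.46605011)),
([-.610480080,.481066023,1.11869524,0,1.53640827,-2.18038881],(548.67504319,-339.20241596,247.38072603)),
([-.46937804,-.03690024,1.65727845,.24749344,1.64854474,-2.03347209],(398.97794036,-80.2471421,297.42628863))]
def fk(q,P):
    a1,dy,d1,L1,L2,T=P;s=q[1]+q[2]
    W=Ro.from_euler('z',q[0]).apply([a1+L1*np.sin(q[1])+L2*np.sin(s),dy,d1+L1*np.cos(q[1])+L2*np.cos(s)])
    R=Ro.from_euler('z',q[0])*Ro.from_euler('y',s)*Ro.from_euler('z',q[3])*Ro.from_euler('y',q[4])*Ro.from_euler('z',q[5]+np.pi/2)
    return W+R.apply([0,0,T]),R
f=lambda P:np.concatenate([np.array(fk(q,P)[0])-p for q,p in D]+[(np.array(P)-[0,37,450,450,450,300])*.01])
sol=least_squares(f,[0,37,450,450,450,300]);P=sol.x
def ik(p,R,q0):
    g=lambda q:np.concatenate([(fk(q,P)[0]-p)/300,(fk(q,P)[1].inv()*R).as_rotvec()])
    r=least_squares(g,q0);return r.x,np.abs(r.fun).max()
E
python3 - <<'E'
from kin import *
np.set_printoptions(suppress=True,precision=2)
print(P,sol.fun[:15]);print(fk(D[4][0],P)[1].as_quat()[[3,0,1,2]])
q=np.array(D[4][0]);R0=fk(q,P)[1]
def mk(az,tilt,sg):
    a,t=np.radians([az,tilt]);z=np.array([np.cos(a)*np.cos(t),np.sin(a)*np.cos(t),-np.sin(t)]);y=sg*np.array([-np.sin(a),np.cos(a),0]);return Ro.from_matrix(np.array([np.cross(y,z),y,z]).T)
for az in (45,65):
  for sg in (1,-1):
    R=mk(az,20,sg);rv=(R0.inv()*R).as_rotvec()
    qq=q
    for k in range(1,31): qq,e=ik(np.array([400,-80,297.]),R0*Ro.from_rotvec(rv*k/30),qq)
    print(az,sg,np.degrees(rv),qq,e)
    for nm,g in (('pick',(472.5,48.4,72)),('lift',(440,0,300)),('pad',(515.5,230,122))):
        q2,e=ik(np.array(g)+R.as_matrix()[:,2]*19,R,qq);print('  ',nm,q2,e)
E
```

```text
[ -5.57  36.96 172.78 426.32 447.93 290.01] [ 1.58  5.29 -0.92  1.11  0.85  0.04 -1.02  1.05  0.25 -2.26  2.02  0.34
 -2.68  0.11  0.31]
[-0.    0.    0.99  0.14]
45 1 [-14.   -59.67 -47.73] [-1.03 -0.13  2.16  1.15  1.62 -3.66] 4.318767565791859e-14
   pick [-0.54  0.34  2.38  1.65  1.15 -4.27] 6.481743260640845e-10
   lift [-0.72 -0.19  2.22  1.28  1.37 -3.56] 1.2837138759399143e-12
   pad [ 0.04  0.23  2.33  2.12  0.84 -4.19] 3.1882602039938017e-09
45 -1 [-70.3   16.49 113.68] [-1.03 -0.13  2.16  1.15  1.62 -0.52] 3.3639757646142243e-13
   pick [-0.54  0.34  2.38  1.65  1.15 -1.13] 6.487287388760403e-10
   lift [-0.72 -0.19  2.22  1.28  1.37 -0.42] 1.276703187613748e-12
   pad [ 0.04  0.23  2.33  2.12  0.84 -1.04] 3.1895755607062407e-09
65 1 [-26.51 -52.85 -63.73] [-0.94  0.09  1.95  1.02  1.82 -3.77] 1.6579330501069005e-14
   pick [-0.55  0.46  2.16  1.29  1.33 -4.18] 2.5579538487363607e-14
   lift [-0.7   0.03  2.02  1.14  1.63 -3.68] 4.774847184307873e-14
   pad [-0.09  0.35  2.16  1.63  1.09 -4.02] 9.992007221626409e-16
65 -1 [-57.84  29.01 100.38] [-0.94  0.09  1.95  1.02  1.82 -0.63] 2.253752739989067e-14
   pick [-0.55  0.46  2.16  1.29  1.33 -1.04] 2.6716406864579765e-14
   lift [-0.7   0.03  2.02  1.14  1.63 -0.54] 5.854872142663226e-14
   pad [-0.09  0.35  2.16  1.63  1.09 -0.88] 1.2316074086508404e-15
```

Request:
{"name": "arm_command", "arguments": {"deltas": [[[-1.8,0.9,3.15],[0,0,0],1],[[-3.6,1.8,6.3],[0,0,0],1],[[-3.6,1.8,6.3],[0,0,0],1],[[-3.6,1.8,6.3],[0,0,0],1],[[-3.6,1.8,6.3],[0,0,0],1],[[-3.6,1.8,6.3],[0,0,0],1],[[-3.6,1.8,6.3],[0,0,0],1],[[-3.6,1.8,6.3],[0,0,0],1],[[-3.6,1.8,6.3],[0,0,0],1],[[-3.6,1.8,6.3],[0,0,0],1],[[-3.6,1.8,6.3],[0,0,0],1],[[-3.6,1.8,6.3],[0,0,0],1]]}}

```text
time_s: 11.2
tool_pos: [399.2, -78.9, 297.9]
orientation: [-0.244, 0.548, 0.677, 0.426]
wrist_force: [0.9, -0.5, 0.1]
finger_gap: 93.8
grip_force: 0.0
```

Request:
{"name": "arm_command", "arguments": {"deltas": [[[-3.6,1.8,6.3],[0,0,0],1],[[-3.6,1.8,6.3],[0,0,0],1],[[-3.6,1.8,6.3],[0,0,0],1],[[-3.6,1.8,6.3],[0,0,0],1],[[-1.8,0.9,3.15],[0,0,0],1],[[0,0,0],[0,0,0],1],[[0,0,0],[0,0,0],1]]}}

```text
time_s: 11.9
tool_pos: [399.3, -79.1, 298.3]
orientation: [-0.307, 0.692, 0.441, 0.481]
wrist_force: [-0.5, -0.2, 0.7]
finger_gap: 93.8
grip_force: 0.0
```

```bash
cat >> kin.py <<'E'
def mk(az,tilt,sg=-1):
    a,t=np.radians([az,tilt]);z=np.array([np.cos(a)*np.cos(t),np.sin(a)*np.cos(t),-np.sin(t)]);y=sg*np.array([-np.sin(a),np.cos(a),0]);return Ro.from_matrix(np.array([np.cross(y,z),y,z]).T)
def state():
    from bench import get_obs
    o=get_obs();q=o['orientation'];R=Ro.from_quat([q[1],q[2],q[3],q[0]]);return np.array(o['tool_pos']),R,np.array(o['joints']),o['time_s']
E
python3 - <<'E'
from kin import *
np.set_printoptions(suppress=True,precision=3)
p,R,q,t=state();print(p,q,t,fk(q,P)[0]-p);Rt=mk(65,20);print('rot',np.degrees((R.inv()*Rt).as_rotvec()))
print(Rt.as_matrix())
z=Rt.as_matrix()[:,2]
tgt=np.array([472.5,48.4,72])+19*z;pre=tgt-Rt.as_matrix()@[0,0,130]
print('tgt',tgt,'pre',pre,'shift to pre, in target tool axes',Rt.inv().apply(pre-p),'tgt',Rt.inv().apply(tgt-p))
E
```

```text
[399.271 -79.149 298.349] [-0.949  0.127  1.918  1.004  1.824 -0.642] 11.9 [  5.922 -16.083  -8.037]
rot [-0.043  0.349 -0.023]
[[ 0.145  0.906  0.397]
 [ 0.31  -0.423  0.852]
 [ 0.94  -0.    -0.342]]
tgt [480.045  64.581  65.502] pre [428.418 -46.133 109.964] shift to pre, in target tool axes [-162.577   12.463  104.125] tgt [-162.577   12.463  234.125]
```

Request:
{"name": "arm_command", "arguments": {"deltas": [[[0,0.35,0],[-0.013,0.001,0.008],1],[[0,0,0],[-0.026,0.002,0.017],1],[[0,0,0],[-0.028,0.002,0.018],1],[[0,0,0],[-0.028,0.002,0.018],1],[[0,0,0],[-0.028,0.002,0.018],1],[[0,0,0],[-0.026,0.002,0.017],1],[[0,0,0],[-0.013,0.001,0.008],1],[[0,0,0],[0,0,0],1],[[0,0,0],[0,0,0],1]]}}

```text
time_s: 12.8
tool_pos: [428.2, -46.0, 111.1]
orientation: [-0.309, 0.691, 0.44, 0.484]
wrist_force: [-0.9, -0.7, 0.4]
finger_gap: 93.9
grip_force: 0.0
```

```bash
python3 - <<'E'
from kin import *
from h import *
np.set_printoptions(suppress=True,precision=3)
w=cam('wrist');p,R,q,t=state();f=eyes.grab_frame('wrist');cv2.imwrite('pics/w4.png',f[:,:,::-1])
print(p,q,t,np.degrees((R.inv()*mk(65,20)).as_rotvec()))
print([np.round(proj(w,(472.5,48.4,z))) for z in (0,72,140)])
print('to tgt',R.inv().apply(np.array([480.0,64.6,65.5])-p))
E
```

```text
[428.214 -46.035 111.141] [-0.85   0.483  2.025  1.039  1.52  -0.996] 12.8 [-0.004 -0.083 -0.037]
[array([323., 245.]), array([322., 189.]), array([322., 121.])]
to tgt [ -1.297   0.188 130.396]
```

View pics/w4.png

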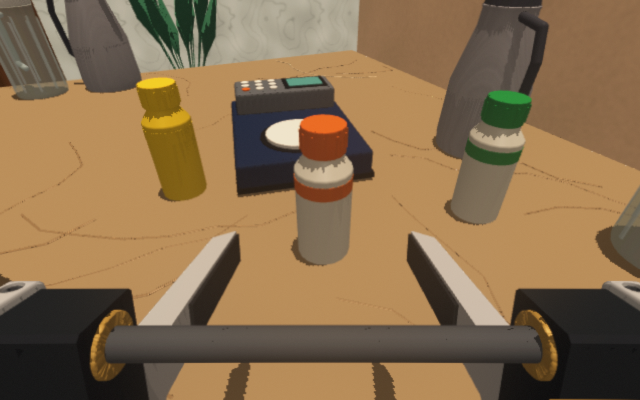

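Wrist picture: the orange-capped bottle stands centred between the fingers (x≈323). Yellow at (170,150), green at (490,150) and the reader are all clear. I move in and grip.

Request:
{"name": "arm_command", "arguments": {"deltas": [[[0,0,0],[-0.001,0,0.015],1],[[0,0,0],[0,0,0.025],1],[[0,0,0],[0,0,0.03],1],[[0,0,0],[0,0,0.03],1],[[0,0,0],[0,0,0.02],1],[[0,0,0],[0,0,0.01],1],[[0,0,0],[0,0,0],1],[[0,0,0],[0,0,0],0.3],[[0,0,0],[0,0,0],0.3],[[0,0,0],[0,0,0],0.3],[[0,0,0],[0,0,0],0.3],[[0,0,0],[0,0,0],0.3]], "squeeze": 40}}

```text
time_s: 14.05
tool_pos: [479.8, 63.9, 65.7]
orientation: [-0.308, 0.691, 0.439, 0.485]
wrist_force: [-0.5, 0.0, -0.0]
finger_gap: 57.6
grip_force: 0.0
```

Request:
{"name": "arm_command", "arguments": {"deltas": [[[0,0,0],[0,0,0],0.3],[[0,0,0],[0,0,0],0.3],[[0,0,0],[0,0,0],0.3]]}}

```text
time_s: 14.35
tool_pos: [479.8, 64.2, 65.7]
orientation: [-0.308, 0.691, 0.439, 0.484]
wrist_force: [-0.2, 0.8, 0.5]
finger_gap: 50.4
grip_force: 39.1
```

```bash
python3 - <<'E'
from kin import *
np.set_printoptions(suppress=True,precision=3)
p,R,q,t=state();print(p,q,t,'rot',np.degrees((R.inv()*mk(65,20)).as_rotvec()),fk(q,P)[0]-p)
# lift to mixing pose candidates: pitch to horizontal, roll 165
for g in [(440,10,260),(440,60,260),(480,60,260),(480,60,320),(440,60,320),(450,120,280)]:
  for tl in (20,0):
    R1=mk(65,tl);q1,e=ik(np.array(g,float),R1,q);R2=R1*Ro.from_euler('z',170,degrees=True)
    print(g,tl,q1,e,q1[5]+np.radians(170))
E
```

```text
[479.813  64.207  65.672] [-0.569  0.567  2.076  1.288  1.328 -1.059] 14.35 rot [ 0.092 -0.111 -0.104] [ 24.491 -21.898 -25.409]
(440, 10, 260) 20 [-0.722  0.064  2.07   1.125  1.613 -0.623] 1.9625517877486232e-10 2.3439228490262187
(440, 10, 260) 0 [-0.764  0.244  2.143  1.328  1.793 -0.844] 6.940884607805249e-11 2.1232669241787607
(440, 60, 260) 20 [-0.621  0.001  2.135  1.179  1.533 -0.59 ] 3.130724053335143e-09 2.3766077488741306
(440, 60, 260) 0 [-0.667  0.187  2.217  1.399  1.725 -0.847] 1.0474745219350249e-10 2.1200915534950577
(480, 60, 260) 20 [-0.564  0.081  2.051  1.209  1.49  -0.569] 7.48836252265998e-12 2.397907650947222
(480, 60, 260) 0 [-0.606  0.254  2.13   1.447  1.687 -0.82 ] 5.454410256788833e-11 2.146595259988698
(480, 60, 320) 20 [-0.564  0.009  1.976  1.201  1.543 -0.431] 6.407640285033267e-10 2.5364846536133916
(480, 60, 320) 0 [-0.606  0.144  2.087  1.466  1.705 -0.667] 1.5343323411798337e-09 2.2998441033418953
(440, 60, 320) 20 [-0.621 -0.076  2.057  1.178  1.593 -0.447] 4.1517080262565284e-09 2.5197066515327697
(440, 60, 320) 0 [-0.667  0.069  2.172  1.426  1.751 -0.683] 4.9044693861688415e-09 2.2841779842196095
(450, 120, 280) 20 [-0.466 -0.068  2.15   1.25   1.427 -0.493] 7.579122514774402e-16 2.4744497561484073
(450, 120, 280) 0 [-0.515  0.104  2.252  1.515  1.626 -0.787] 2.995714454279153e-09 2.1799208094815032
```

Request:
{"name": "arm_command", "arguments": {"deltas": [[[0,0,0],[0.005,0,-0.0018],0.3],[[0,0,0],[0.01,0,-0.0036],0.3],[[0,0,0],[0.02,0,-0.0073],0.3],[[0,0,0],[0.028,0,-0.0102],0.3],[[0,0,0],[0.028,0,-0.0102],0.3],[[0,0,0],[0.028,0,-0.0102],0.3],[[0,0,0],[0.028,0,-0.0102],0.3],[[0,0,0],[0.02,0,-0.0073],0.3],[[0,0,0],[0.01,0,-0.0036],0.3],[[0,0,0],[0.005,0,-0.0018],0.3],[[0,0,0],[0,0,0],0.3]]}}

```text
time_s: 15.45
tool_pos: [479.7, 63.9, 259.3]
orientation: [-0.308, 0.691, 0.439, 0.484]
wrist_force: [-0.0, 0.6, -1.4]
finger_gap: 50.8
grip_force: 39.0
```

Request:
{"name": "arm_command", "arguments": {"deltas": [[[0,2,0],[0,0,0],0.3],[[0,4,0],[0,0,0],0.3],[[0,4,0],[0,0,0],0.3],[[0,4,0],[0,0,0],0.3],[[0,4,0],[0,0,0],0.3],[[0,2,0],[0,0,0],0.3],[[0,0,0],[0,0,0],0.3]]}}

```text
time_s: 16.15
tool_pos: [479.7, 63.8, 257.9]
orientation: [-0.381, 0.597, 0.377, 0.597]
wrist_force: [-0.9, -0.4, -1.5]
finger_gap: 50.5
grip_force: 39.1
```

```bash
python3 - <<'E'
from kin import *
from h import *
np.set_printoptions(suppress=True,precision=3)
p,R,q,t=state();print(p,q,t,'rot',np.degrees((R.inv()*mk(65,0)).as_rotvec()),get_obs()['finger_gap'],get_obs()['wrist_force'])
f=eyes.grab_frame('side');g=eyes.grab_frame('scene');cv2.imwrite('pics/l5.png',np.hstack([f[50:300,150:450],g[20:270,200:500]])[:,:,::-1])
E
```

```text
[479.726  63.841 257.926] [-0.613  0.344  2.079  1.441  1.687 -0.854] 16.15 rot [ 0.147 -0.184 -0.285] 50.54160807852526 [-0.93  -0.38  -1.491]
```

View pics/l5.png

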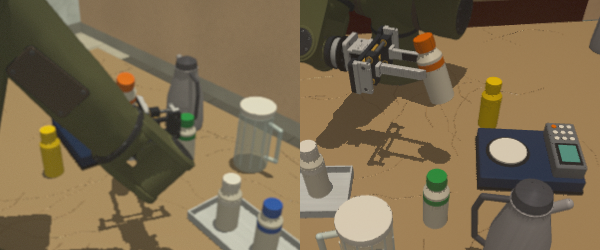

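The bottle is held clear of everything (scene crop, cap at (425,40)). I roll it over now.

Request:
{"name": "arm_command", "arguments": {"deltas": [[[0,0,2.5],[0,0,0],0.3],[[0,0,5],[0,0,0],0.3],[[0,0,7.5],[0,0,0],0.3],[[0,0,7.5],[0,0,0],0.3],[[0,0,7.5],[0,0,0],0.3],[[0,0,7.5],[0,0,0],0.3],[[0,0,7.5],[0,0,0],0.3],[[0,0,7.5],[0,0,0],0.3],[[0,0,7.5],[0,0,0],0.3],[[0,0,7.5],[0,0,0],0.3],[[0,0,7.5],[0,0,0],0.3],[[0,0,7.5],[0,0,0],0.3]]}}

```text
time_s: 17.45
tool_pos: [479.9, 63.9, 259.8]
orientation: [-0.679, 0.698, -0.11, 0.197]
wrist_force: [0.3, 0.0, -1.3]
finger_gap: 50.3
grip_force: 39.0
```

Request:
{"name": "arm_command", "arguments": {"deltas": [[[0,0,7.5],[0,0,0],0.3],[[0,0,7.5],[0,0,0],0.3],[[0,0,7.5],[0,0,0],0.3],[[0,0,7.5],[0,0,0],0.3],[[0,0,7.5],[0,0,0],0.3],[[0,0,7.5],[0,0,0],0.3],[[0,0,7.5],[0,0,0],0.3],[[0,0,7.5],[0,0,0],0.3],[[0,0,7.5],[0,0,0],0.3],[[0,0,5],[0,0,0],0.3],[[0,0,2.5],[0,0,0],0.3],[[0,0,0],[0,0,0],0.3]]}}

```text
time_s: 18.65
tool_pos: [479.9, 63.9, 259.7]
orientation: [0.659, -0.488, 0.511, 0.256]
wrist_force: [-0.3, -0.7, -1.4]
finger_gap: 50.6
grip_force: 39.0
```

Request:
{"name": "arm_command", "arguments": {"deltas": [[[0,0,0],[0,0,0],0.3],[[0,0,0],[0,0,0],0.3],[[0,0,0],[0,0,0],0.3],[[0,0,0],[0,0,0],0.3],[[0,0,0],[0,0,0],0.3],[[0,0,0],[0,0,0],0.3],[[0,0,0],[0,0,0],0.3],[[0,0,0],[0,0,0],0.3],[[0,0,0],[0,0,0],0.3],[[0,0,0],[0,0,0],0.3],[[0,0,0],[0,0,0],0.3],[[0,0,0],[0,0,0],0.3]]}}

```text
time_s: 19.85
tool_pos: [479.8, 63.9, 259.3]
orientation: [0.66, -0.488, 0.511, 0.256]
wrist_force: [-0.7, 0.5, -1.0]
finger_gap: 50.5
grip_force: 39.0
```

```bash
python3 - <<'E'
from kin import *
from h import *
np.set_printoptions(suppress=True,precision=3)
p,R,q,t=state();print(p,q,t,get_obs()['finger_gap'],get_obs()['grip_force'])
b=(mk(65,20).inv().apply([0,0,1]));print('bottle axis now',R.apply(b),np.arccos(R.apply(b)[2]))
E
```

```text
[479.836  63.859 259.289] [-0.613  0.34   2.078  1.441  1.687  1.896] 19.85 50.450697629446076 38.981675532759255
bottle axis now [ 0.18  -0.46  -0.869] 2.624563366458355
```

Cap-down for 1.2 s at 150°, assuming no slip. I go further for margin and hold again, then turn back.

Request:
{"name": "arm_command", "arguments": {"deltas": [[[0,0,7.5],[0,0,0],0.3],[[0,0,7.5],[0,0,0],0.3],[[0,-5,0],[0,0,0],0.3],[[0,-5,0],[0,0,0],0.3],[[0,0,0],[0,0,0],0.3],[[0,0,0],[0,0,0],0.3],[[0,0,0],[0,0,0],0.3],[[0,0,0],[0,0,0],0.3],[[0,0,0],[0,0,0],0.3],[[0,0,0],[0,0,0],0.3],[[0,0,0],[0,0,0],0.3],[[0,0,0],[0,0,0],0.3]]}}

```text
time_s: 21.05
tool_pos: [479.8, 63.9, 259.3]
orientation: [0.668, -0.386, 0.514, 0.375]
wrist_force: [-0.0, -0.8, -2.0]
finger_gap: 50.2
grip_force: 39.0
```

```bash
python3 - <<'E'
from kin import *
from h import *
np.set_printoptions(suppress=True,precision=3)
p,R,q,t=state()
b=(mk(65,20).inv().apply([0,0,1]));print(p,q,t,'bottle axis now',R.apply(b),np.arccos(R.apply(b)[2]))
f=eyes.grab_frame('scene');hsv=cv2.cvtColor(f,cv2.COLOR_RGB2HSV)
m=((hsv[:,:,0]<12)&(hsv[:,:,1]>200)&(hsv[:,:,2]>70)).astype('uint8');n,l,s,c=cv2.connectedComponentsWithStats(m);print([(s[i].tolist(),c[i]) for i in range(1,n) if s[i][4]>20])
g=p-R.apply([0,0,19]);ax=R.apply(b)
for h in (85-0,127,140): print(h,np.round(proj(cam('scene'),g+ax*(h-72))))
E
```

```text
[479.819  63.885 259.336] [-0.599  0.471  2.065  1.521  1.818  2.054] 21.05 bottle axis now [ 0.042 -0.21  -0.977] 2.925985197078655
[([611, 145, 29, 32, 479], array([629.336, 156.461]))]
85 [331.  94.]
127 [326. 112.]
140 [325. 117.]
```

Request:
{"name": "arm_command", "arguments": {"deltas": [[[0,0,0],[0,0,0],0.3],[[0,0,0],[0,0,0],0.3],[[0,0,0],[0,0,0],0.3],[[0,5,0],[0,0,0],0.3],[[0,5,0],[0,0,0],0.3],[[0,0,-2.5],[0,0,0],0.3],[[0,0,-5],[0,0,0],0.3],[[0,0,-7.5],[0,0,0],0.3],[[0,0,-7.5],[0,0,0],0.3],[[0,0,-7.5],[0,0,0],0.3],[[0,0,-7.5],[0,0,0],0.3],[[0,0,-7.5],[0,0,0],0.3]]}}

```text
time_s: 22.3
tool_pos: [479.8, 63.9, 259.2]
orientation: [0.704, -0.604, 0.366, 0.075]
wrist_force: [0.0, -0.0, -2.2]
finger_gap: 50.5
grip_force: 39.0
```

Request:
{"name": "arm_command", "arguments": {"deltas": [[[0,0,-7.5],[0,0,0],0.3],[[0,0,-7.5],[0,0,0],0.3],[[0,0,-7.5],[0,0,0],0.3],[[0,0,-7.5],[0,0,0],0.3],[[0,0,-7.5],[0,0,0],0.3],[[0,0,-7.5],[0,0,0],0.3],[[0,0,-7.5],[0,0,0],0.3],[[0,0,-7.5],[0,0,0],0.3],[[0,0,-7.5],[0,0,0],0.3],[[0,0,-7.5],[0,0,0],0.3],[[0,0,-7.5],[0,0,0],0.3],[[0,0,-7.5],[0,0,0],0.3]]}}

```text
time_s: 23.5
tool_pos: [479.8, 63.9, 259.3]
orientation: [-0.551, 0.686, 0.169, 0.445]
wrist_force: [0.6, -0.7, -2.0]
finger_gap: 50.4
grip_force: 39.1
```

Request:
{"name": "arm_command", "arguments": {"deltas": [[[0,0,-7.5],[0,0,0],0.3],[[0,0,-7.5],[0,0,0],0.3],[[0,0,-7.5],[0,0,0],0.3],[[0,0,-7.5],[0,0,0],0.3],[[0,0,-5],[0,0,0],0.3],[[0,0,-2.5],[0,0,0],0.3],[[0,-5,0],[0,0,0],0.3],[[0,-5,0],[0,0,0],0.3],[[0,-5,0],[0,0,0],0.3],[[0,-5,0],[0,0,0],0.3],[[0,0,0],[0,0,0],0.3],[[0,0,0],[0,0,0],0.3]]}}

```text
time_s: 24.7
tool_pos: [479.6, 64.2, 259.3]
orientation: [-0.309, 0.69, 0.439, 0.485]
wrist_force: [-1.1, 0.2, -1.7]
finger_gap: 50.6
grip_force: 39.0
```

```bash
python3 - <<'E'
from kin import *
from h import *
np.set_printoptions(suppress=True,precision=3)
p,R,q,t=state();print(p,q,t,'rot',np.degrees((R.inv()*mk(65,20)).as_rotvec()),get_obs()['finger_gap'])
d,sc=cam('side'),cam('scene')
b=R.apply(mk(65,20).inv().apply([0,0,1]));g=p-R.apply([0,0,19])
im=[]
for n in ('scene','side'):
    f=eyes.grab_frame(n)[:,:,::-1].copy();c=cam(n);ref=[proj(c,g+b*(h-72)) for h in (0,140)];print(n,np.round(ref,1))
    u,v=np.mean(ref,0).astype(int);im.append(cv2.resize(f[v-60:v+60,u-50:u+50],None,fx=4,fy=4,interpolation=cv2.INTER_CUBIC));print('origin',u-50,v-60)
cv2.imwrite('pics/l6.png',np.hstack(im))
E
```

```text
[479.58   64.214 259.33 ] [-0.57   0.133  2.026  1.212  1.487 -0.594] 24.7 rot [ 0.049 -0.239 -0.092] 50.58769160184929
scene [[332.2 113.8]
 [333.4  52.2]]
origin 282 23
side [[275.2 171. ]
 [272.6 117.9]]
origin 223 84
```

View pics/l6.png

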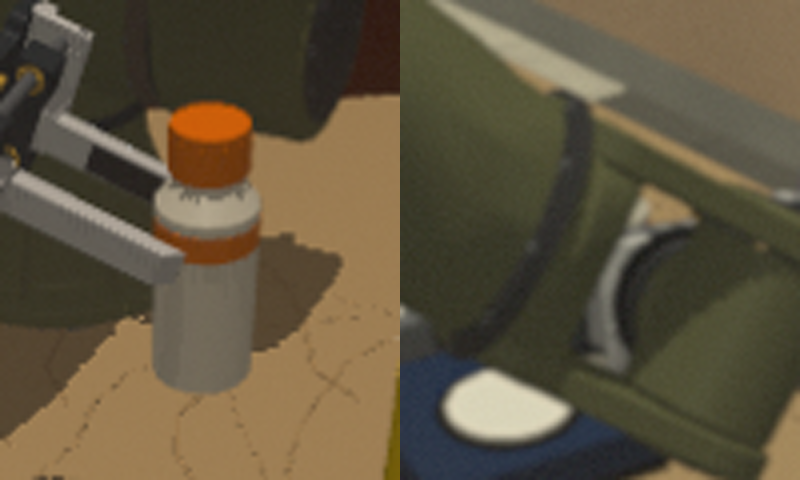

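Last picture: the bottle is back upright in the fingers, cap top at scene (334.5,53.3) against (333.4,52.2) predicted, with a lean under 2°. I move over the pad and down.

Request:
{"name": "arm_command", "arguments": {"deltas": [[[0,-0.2,0],[0.0027,-0.0016,0.0072],0.3],[[0,0,0],[0.006,-0.0036,0.0165],0.3],[[0,0,0],[0.009,-0.0054,0.0247],0.3],[[0,0,0],[0.009,-0.0054,0.0247],0.3],[[0,0,0],[0.009,-0.0054,0.0247],0.3],[[0,0,0],[0.009,-0.0054,0.0247],0.3],[[0,0,0],[0.009,-0.0054,0.0247],0.3],[[0,0,0],[0.006,-0.0037,0.0165],0.3],[[0,0,0],[0.003,-0.0019,0.0085],0.3],[[0,0,0],[0,0,0],0.3],[[0,0,0],[0,0,0],0.3]]}}

```text
time_s: 25.9
tool_pos: [523.2, 245.5, 258.7]
orientation: [-0.308, 0.692, 0.439, 0.483]
wrist_force: [-0.5, -0.1, -3.0]
finger_gap: 50.4
grip_force: 39.0
```

Request:
{"name": "arm_command", "arguments": {"deltas": [[[0,0,0],[-0.01,0,0.0036],0.3],[[0,0,0],[-0.02,0,0.0073],0.3],[[0,0,0],[-0.025,0,0.0091],0.3],[[0,0,0],[-0.025,0,0.0091],0.3],[[0,0,0],[-0.02,0,0.0073],0.3],[[0,0,0],[-0.01,0,0.0036],0.3],[[0,0,0],[-0.005,0,0.0018],0.3],[[0,0,0],[0,0,0],0.3],[[0,0,0],[0,0,0],0.3]]}}

```text
time_s: 26.8
tool_pos: [523.5, 245.3, 137.4]
orientation: [-0.308, 0.692, 0.439, 0.484]
wrist_force: [0.3, -0.0, -1.8]
finger_gap: 50.6
grip_force: 39.0
```

```bash
python3 - <<'E'
from kin import *
from h import *
np.set_printoptions(suppress=True,precision=3)
w=cam('wrist');p,R,q,t=state();print(p,q,t,'rot',np.degrees((R.inv()*mk(65,20)).as_rotvec()),'to tgt',R.inv().apply(np.array([522.8,246.2,115.7])-p))
# pad fit in scene image (fresh), white pixels near expected
f=eyes.grab_frame('scene');c=cam('scene');hsv=cv2.cvtColor(f,cv2.COLOR_RGB2HSV)
u0,v0=np.array(proj(c,(515.5,230,50))).astype(int)
f0=cv2.imread('pics/l5.png')[:,300:]  # scene crop offset (200,20), pad was free
h=cv2.cvtColor(f0,cv2.COLOR_BGR2HSV);m=((h[:,:,2]>150)&(h[:,:,1]<80)).astype('uint8');n,l,s,cc=cv2.connectedComponentsWithStats(m)
k=[i for i in range(1,n) if s[i][4]>150 and abs(cc[i][0]+200-u0)<25 and abs(cc[i][1]+20-v0)<25]
for i in k:
    cnt=max(cv2.findContours((l==i).astype('uint8'),0,1)[0],key=len)
    X=np.array([onz(c,a+200,b+20,50)[:2] for a,b in cnt[:,0]]);(x,y),r=cv2.minEnclosingCircle(X.astype('float32'));print(s[i],'pad',x,y,r,X.mean(0))
E
```

```text
[523.499 245.33  137.36 ] [-0.106  0.381  2.09   1.601  1.094 -0.848] 26.8 rot [ 0.127  0.066 -0.086] to tgt [-20.177  -0.989   7.893]
[190 138  37  25 731] pad 517.88232421875 228.80813598632812 44.6496467590332 [518.438 228.329]
```

Request:
{"name": "arm_command", "arguments": {"deltas": [[[0,0,0],[-0.008,0,0.0029],0.3],[[0,0,0],[-0.006,0,0.0022],0.3],[[0,0,0],[-0.004,0,0.0015],0.3],[[0,0,0],[0,0,0],0.3],[[0,0,0],[0,0,0],0.3]]}}

```text
time_s: 27.35
tool_pos: [523.1, 245.8, 117.5]
orientation: [-0.308, 0.692, 0.439, 0.483]
wrist_force: [-0.5, -0.4, -1.5]
finger_gap: 50.8
grip_force: 39.0
```

Request:
{"name": "arm_command", "arguments": {"deltas": [[[0,0,0],[-0.001,0,0.0004],0.3],[[0,0,0],[0,0,0],0.3],[[0,0,0],[0,0,0],0.3]]}}

```text
time_s: 27.65
tool_pos: [523.2, 245.7, 116.6]
orientation: [-0.308, 0.692, 0.439, 0.483]
wrist_force: [-0.5, -0.1, -2.2]
finger_gap: 50.1
grip_force: 39.0
```

Request:
{"name": "arm_command", "arguments": {"deltas": [[[0,0,0],[-0.0006,0,0.0002],0.3],[[0,0,0],[0,0,0],0.3],[[0,0,0],[0,0,0],0.3]]}}

```text
time_s: 27.95
tool_pos: [523.2, 245.7, 116.0]
orientation: [-0.308, 0.692, 0.439, 0.483]
wrist_force: [0.1, -0.6, 0.6]
finger_gap: 50.6
grip_force: 39.1
```

Request:
{"name": "arm_command", "arguments": {"deltas": [[[0,0,0],[-0.0005,0,0.0002],0.3],[[0,0,0],[0,0,0],0.3],[[0,0,0],[0,0,0],0.3]]}}

```text
time_s: 28.25
tool_pos: [523.4, 245.8, 116.0]
orientation: [-0.308, 0.691, 0.439, 0.484]
wrist_force: [-1.9, -1.7, 4.8]
finger_gap: 50.9
grip_force: 39.3
```

Request:
{"name": "arm_command", "arguments": {"deltas": [[[0,0,0],[0,0,0],0.8],[[0,0,0],[0,0,0],1],[[0,0,0],[0,0,0],1],[[0,0,0],[0,0,0],1],[[0,0,0],[0,0,0],1],[[0,0,0],[0,0,-0.01],1],[[0,0,0],[0,0,-0.02],1],[[0,0,0],[0,0,-0.03],1],[[0,0,0],[0,0,-0.03],1],[[0,0,0],[0,0,-0.03],1],[[0,0,0],[0,0,-0.02],1],[[0,0,0],[0,0,0],1]]}}

```text
time_s: 29.45
tool_pos: [467.4, 124.7, 164.2]
orientation: [-0.307, 0.692, 0.439, 0.484]
wrist_force: [-0.5, 0.2, -0.2]
finger_gap: 93.9
grip_force: 0.0
```

```bash
python3 - <<'E'
from h import *
o=get_obs();print(o['tool_pos'],o['time_s'],o['finger_gap'])
for n in ('scene','wrist'):
    f=eyes.grab_frame(n);cv2.imwrite(f'pics/end_{n}.png',f[:,:,::-1]);c=cam(n);hsv=cv2.cvtColor(f,cv2.COLOR_RGB2HSV);H,S,V=cv2.split(hsv)
    for nm,m in (('orange',(H<14)&(S>190)&(V>150)),('blue',(H>105)&(H<125)&(S>150)&(V>80))):
        k,l,s,cc=cv2.connectedComponentsWithStats(m.astype('uint8'));print(n,nm,[(s[i][:5].tolist(),cc[i].round(1).tolist()) for i in range(1,k) if s[i][4]>25])
    print('pred orange top/base',np.round(proj(c,(516,229.5,190)),1),np.round(proj(c,(516,229.5,50)),1),'blue top',np.round(proj(c,(548.3,-339,144)),1))
# montage: scene crops of reader, tray and whole
f=cv2.imread('pics/end_scene.png');w=cv2.imread('pics/end_wrist.png')
a=cv2.resize(f[80:230,340:500],None,fx=2.5,fy=2.5);b=cv2.resize(f[120:270,120:280],None,fx=2.5,fy=2.5);d=cv2.resize(w,(320,200));e=cv2.resize(f,(320,200))
cv2.imwrite('pics/end.png',np.vstack([np.hstack([a,b]),np.hstack([np.hstack([d,e]),np.zeros((200,160,3),'uint8')])]))
E
```

```text
[467.40902909 124.72392077 164.19083406] 29.45 93.92916466125436
scene orange [([409, 117, 19, 10, 127], [418.3, 121.6]), ([611, 146, 29, 31, 472], [629.3, 156.8])]
scene blue [([144, 165, 18, 12, 167], [152.2, 170.4])]
pred orange top/base [418.6 120.8] [407.8 169.1] blue top [152.  169.7]
wrist orange [([300, 113, 45, 20, 685], [321.9, 122.5]), ([251, 171, 8, 5, 33], [254.4, 173.3])]
wrist blue []
pred orange top/base [322.1 118.8] [322.4 240.5] blue top [-1008.1 -1076.6]
```

View pics/end.png

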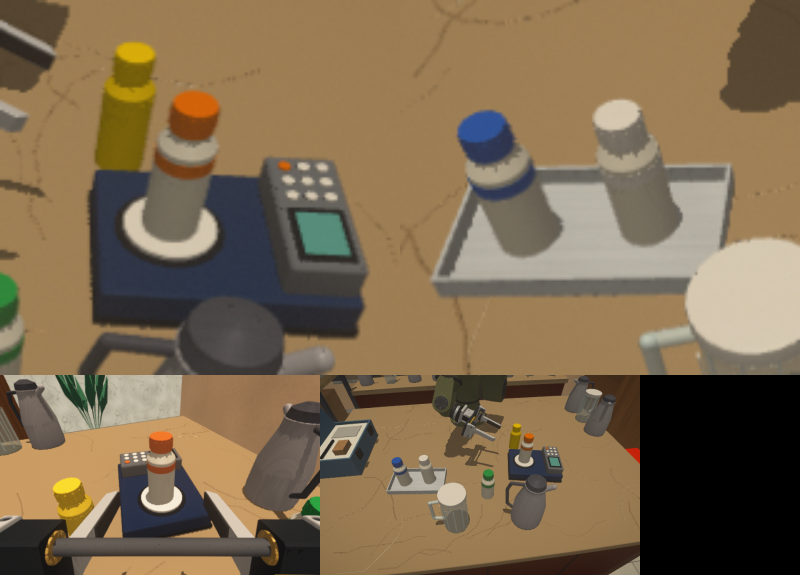

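The picture shows the orange-capped bottle upright and central on the pad, and the blue-capped one upright in the tray. The other bottles and the jugs are undisturbed and the gripper is clear, so I hand in.

```bash
python3 -c "
from bench import manip
print(manip.finish_job())"
```

```text
the job is handed in; nothing more can be done
None
```

I handed the job in at about 29.5 s: the blue-capped bottle stands in the tray, and the orange-capped bottle was held cap-down for over 2 s and now stands upright near the pad's centre; the last pictures show both released and the other bottles and jugs standing in place, but no verdict came back.

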